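# Turn a settled tin over in the bench cradle

### The arm

A 6-joint arm with a two-finger parallel gripper is mounted at the origin on a cart in front of the work surface, level with it; the furniture and walls round the work are solid. World frame = base frame: x ahead of the robot, y to its left, z up, the work surface at z = 0. Lengths are in m, angles in degrees, forces in N, time in s.
With the tool pointing down it reaches from about 0.375 to 0.975 m from the base axis. Payload 3.8 kg.
Tool frame: the origin (TCP) lies at the very end of the fingers, on their centre line; the grasp point (between the pads) lies 19 mm behind it (robot.pinch_z is the distance from the TCP to the grasp point, in m); z points along the fingers, y is the direction in which the jaws open and shut (so a half turn about z gives the same grasp; the last joint's range is limited). The gripper opens to 88 mm and grips with 3 to 60 N. Pads are 18 mm wide; open, the fingers measure 123 mm over their backs; the gripper's body (75 mm by 187 mm) begins 45 mm behind the grasp point.
Start: joints at [-68.52, 15.12, 91.902, -0, 72.978, -2.114], TCP at [0.27, -0.619, 0.239] pointing down, gripper open.
Joint ranges: [-150.88, 150.88], [-54.13, 125.18], [17.81, 147.31], [-75.09, 255.09], [0, 152.58], [-146.25, 146.25]. Speed limits (degrees/s): [147.25, 147.25, 180, 180, 180, 180].

### API

Orientations are given as a 3x3 rotation matrix whose columns are the frame's x, y, z axes.
In Python, from bench import robot gives the robot as it stands.
- The arm moves only by the shell command python3 -m inch 'ROWS' [OPENING] [FORCE]. ROWS is a JSON object of lists of equal length, an entry for each row: "offset": the shift along the tool's x, y, z in mm, a list of three; "dr": the turn, a rotation vector about the tool's x, y, z in rad, a list of three. A call has 1 to 12 rows; each row is the pose to reach, as a shift and turn from the pose commanded when the call began, along the tool's axes at that moment; what a row does not reach only later rows make up. A row lasts 1/8 s, in which the tool goes at most 62.5 mm and 10.7 degrees, less where a joint would pass 70% of its speed; a pose out of reach is approached as far as the arm can. A call with a gripper value outside its range is refused whole. OPENING is the opening, from 0 (shut) to 1 (fully open), set as the call begins (- or left out, the last holds). The fingers move at their own pace and stop on an object; FORCE is the grip in N (left out, the last holds). Time passes only in rows, so rows that repeat a pose let the fingers close. It gives the time, the measured TCP pose, the force and the opening at its end, in the units of the state.
- robot.read_state(): the state, without advancing time (a new reading comes with each control period).
- robot.get_image(name): name is "scene" or "side" or "wrist"; returns a dict with "pixels" (480x640x3 uint8, blue, green, red), "depth" (480x640 float32, m along the optical axis (not along the pixel's ray), 0 where there is no reading), "fx", "fy", "cx", "cy" (pixels), "position" and "orientation" of the camera in the world. Camera axes: x right, y down, z forward; pixel columns grow to the right and rows downward; lengths in m; the calibration is good to about 2 mm. A picture is of the moment at which its call begins.
- robot.close_job(): hands the job in, once; it reports no verdict.
The state is a dict: "time_s": time; "joint_positions": joint angles; "dq": joint speeds; "tau": joint torques, N m; "tcp_pos": TCP position; "tcp_rot": TCP orientation; "contact_force": force on the tool from outside, world axes, zero at the start; "wrist_torque": the same for the moment, N m; "gripper_width": opening from 0.0 (shut) to 1.0 (fully open).
Only numpy, scipy, OpenCV 4.12 (cv2) and the standard library are available. Lean on these libraries where they do the work, as an engineer would, in place of code of your own. Each camera call takes 0.05 s, during which the arm holds its last target. There are 200 camera calls.

### The job

The paste in the closed tin has settled. Slide the tin upright, right home, into the turn-over cradle, swing the crank fully over so that the tin stands upside down and leave it so for about a second, then swing the crank fully back. Then slide the tin out again and stand it upright in the flat parts tray; leave the other things on the bench alone, and do not tip the tin outside the cradle.

Things in the scene. Friction and masses are not known exactly. Their poses are not given: they have to be found in the camera images.
- tin_centre (a point): Centre of the closed tin, half-way up: plain steel body 68 mm in diameter, 64 mm high, flat shoulder, fixed black screw cap 40 mm in diameter and 48 mm high; 112 mm tall in all (underside 56 mm below, cap top 56 mm above this point). About 0.25 kg. Its z axis points to the cap. Starts upright on the bench left or right of the stand. Grip it by the cap from above.
- turnover_stand: Grey stand fixed to the bench, base 120 (x) by 150 mm (y from -40 to +110), 10 mm thick. Origin on the bench under the centre of the cradle's pocket; z up, x away from the robot give or take its yaw. The cradle turns about a level axis parallel to the stand's y, 105 mm up. Bearing post at y = 50 to 74 mm, 124 mm high; crank beyond it; the pocket is open to -y.
- cradle_pocket (a point): Where the tin's centre is when fully home in the cradle, a metal frame with which it turns (128 mm above the bench at angle 0). Floor 56 mm below; side bands 76 mm apart (x); back plate 35 mm away at +y stops the tin. On top a fork, 14 to 18 mm above this point (flared tips to 24), lies over the tin's shoulder; the cap goes in its 48 mm slot and stands out 38 mm above it, to be held from above.
- cradle (a joint): Angle of the cradle about its level axis in rad: 0 upright (stop), pi upside down (stop); starts at 0. It grows as the crank handle swings from the robot's side (stand -x) up over the top to the far side (+x). Friction holds it wherever it is left: about 6 N at the handle moves it.
- crank_grip (a point): Middle of the crank handle, a round wooden bar 14 mm in diameter, 62 mm long, parallel to the stand's y, 60 mm from the axis. At angle a it is at stand x = -60 cos a, y = 120, z = 105 + 60 sin a (mm). Pinch it from above (fingers closing along stand x); it turns within the pinch. The crank arm lies 32 to 40 mm off on the pocket side.
- tray: Shallow grey metal parts tray fixed to the bench, 90 mm along its x, 150 mm along its y, walls 22 mm high and 5 mm thick, floor 2 mm thick. Origin at the centre of its underside, z up. Inside it is 80 by 140 mm. Its x axis points roughly away from the robot.
- oil_bottle: Bystander: open clear glass bottle with a little oil, 60 mm in diameter, 113 mm tall, standing behind the work; origin at the centre of its underside. Leave alone.
- oiler: Bystander: brass pin oiler with a thin spout, 55 mm in diameter, 120 mm tall; origin at the centre of its underside. Leave alone.
- stone: Bystander: oil stone 150 x 50 x 25 mm, long side along its x, lying behind the stand; origin at the centre of its underside. Leave alone. (A lamp frame hangs over the bench from about 0.52 m up: bulbs at x = 0.58, y = 0.37 and x = 0.65, y = 0.08, a spot at x = 0.69, y = -0.24 in the base frame, bars from 0.57 m; keep the arm low there.)
- pocket_mouth (a point): Centre of the cradle's flared mouth at angle 0, fixed to the stand, 47 mm from the pocket point towards the stand's -y, same height. The upright tin is slid in through here along the stand's +y, its body between floor and fork: 6 mm of play in height, 4 mm each side. It comes out the same way. Floor, fork and bands hold it while the cradle turns.

How it is judged:
By the outcome, as a careful person would: the job done as asked, in the order asked, and still so for the second after the job is handed in, with the robot touching nothing.
It also fails if it takes over 72 s, if anything falls off the work surface, if the arm or the gripper's body presses on something with over 40 N, if the wrist force passes 120 N, or if a joint passes its speed limit or range.

## Working session

There is one attempt and no reset: what is moved stays moved. The work goes in short steps, Python scripts to look and compute and a shell command to move; the robot and the scene stay as the last step left them, time stands still between calls to the robot, and variables do not carry over. Pictures are saved under pics/ and viewed, about 8 in all and at most 12, crops included, and the job is handed in when it is done.

```bash
ls; mkdir -p pics; cat > h.py <<'E'
import numpy as np, cv2
from bench import robot
def shot(n,f):
    im=robot.get_image(n); cv2.imwrite('pics/%s.png'%f,im['pixels'])
    np.savez('pics/%s.npz'%f,**{k:np.array(im[k]) for k in im}); return im
def load(f): return dict(np.load('pics/%s.npz'%f))
def cloud(im):
    d=im['depth'].astype(float); v,u=np.indices(d.shape)
    p=np.dstack([(u-im['cx'])/im['fx']*d,(v-im['cy'])/im['fy']*d,d])
    w=p@np.array(im['orientation']).T+np.array(im['position']); w[d==0]=np.nan; return w
E
python3 - <<'E'
from h import *
for n in('scene','side'):
    im=shot(n,n+'0'); print(n,np.round(im['position'],3),np.round(im['orientation'],3).tolist(),im['fx'])
s=robot.read_state(); print(s['time_s'],s['tcp_pos'],np.round(s['tcp_rot'],3).tolist(),s['gripper_width'],s['contact_force'],robot.pinch_z)
E
```

```text
pics
scene [ 0.009 -0.693  1.238] [[0.758, -0.51, 0.407], [-0.652, -0.595, 0.469], [0.003, -0.621, -0.784]] 540.7179978887688
side [0.061 0.833 0.514] [[-0.828, -0.195, 0.525], [-0.561, 0.305, -0.77], [-0.01, -0.932, -0.362]] 449.63993697628604
0.1 [ 0.26991568 -0.61797204  0.23751846] [[0.916, 0.4, -0.001], [0.4, -0.916, 0.002], [0.0, -0.002, -1.0]] 0.9960544055934433 [ 0.29917809 -0.10649259  0.4109697 ] 0.0187
```

View pics/scene0.png

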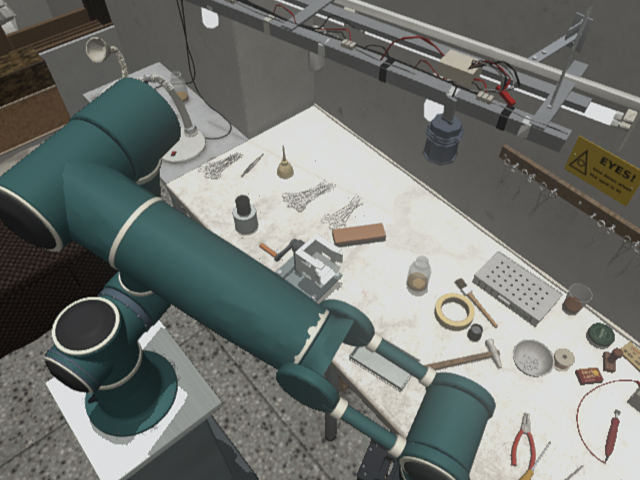

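View pics/side0.png

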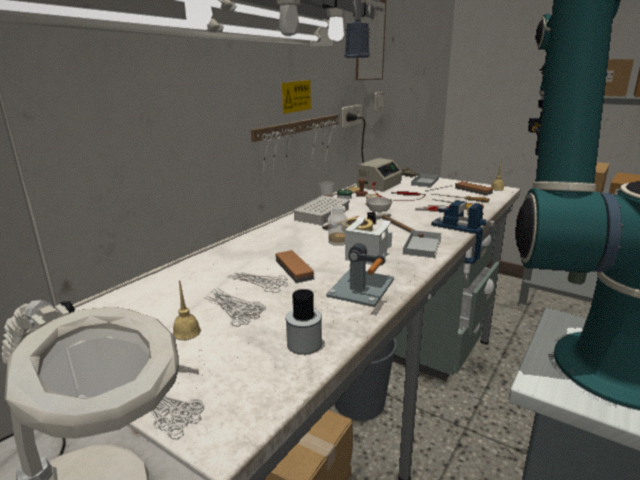

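The scene view shows the tin at (245,215), the stand at (310,270) with its orange handle at (268,248), and the tray at (380,366). In the side view the tin is at (304,320), the stand at (362,270) and the tray at (422,243). Next I measure these from depth.

```bash
python3 - <<'E'
from h import *
def rep(t,p): print(t,len(p),np.round(np.nanmedian(p,0),4),np.round(np.nanpercentile(p,3,axis=0),3),np.round(np.nanpercentile(p,97,axis=0),3))
for f,tin,hd,st,tr in(('scene0',(225,190,265,240),(255,238,285,262),(265,228,350,305),(340,335,415,395)),('side0',(280,285,330,355),(366,255,386,277),(325,215,398,305),(398,228,445,258))):
    im=load(f); w=cloud(im); px=im['pixels']; hsv=cv2.cvtColor(px,cv2.COLOR_BGR2HSV).astype(int)
    def box(b):
        x0,y0,x1,y1=b; return w[y0:y1,x0:x1].reshape(-1,3),hsv[y0:y1,x0:x1].reshape(-1,3)
    p,h=box(tin)
    m=p[:,2]>.006; rep('tin all',p[m])
    m=(p[:,2]>.108)&(p[:,2]<.118); rep('cap top',p[m])
    m=(p[:,2]>.058)&(p[:,2]<.068); rep('shoulder',p[m])
    m=(p[:,2]>.01)
    # circle fits of side slices
    for lo,hi,r in((.01,.055,.034),(.07,.105,.02)):
        q=p[(p[:,2]>lo)&(p[:,2]<hi)]
        if len(q)>20:
            from scipy.optimize import least_squares
            s=least_squares(lambda c:np.hypot(*(q[:,:2]-c).T)-r,q[:,:2].mean(0)+np.array([.01,0]),loss='soft_l1',f_scale=.002); print(' circ',r,s.x,np.sqrt(np.mean(s.fun**2)))
    p,h=box(hd); m=(h[:,0]<20)&(h[:,1]>120)&(p[:,2]>.03); rep('handle',p[m])
    q=p[m]; c=q.mean(0); print(' dir',np.linalg.svd(q-c)[2][0])
    p,h=box(st); m=(p[:,2]>.006)&(p[:,2]<.014); rep('base',p[m])
    q=p[m][:,:2].astype(np.float32); print(' rect',cv2.minAreaRect(q))
    m=(p[:,2]>.118)&(p[:,2]<.13); rep('posttop',p[m])
    m=(p[:,2]>.138)&(p[:,2]<.158); rep('fork',p[m])
    p,h=box(tr); m=(p[:,2]>.017)&(p[:,2]<.027); rep('traywall',p[m]); q=p[m][:,:2].astype(np.float32); print(' rect',cv2.minAreaRect(q) if len(q)>5 else '')
    m=(p[:,2]>-.004)&(p[:,2]<.006)&(h[:,1]>-1)
E
python3 - <<'E'
import cv2
a=cv2.imread('pics/scene0.png')[180:400,220:430]; b=cv2.imread('pics/side0.png')[210:310,280:450]
cv2.imwrite('pics/crop0.png',cv2.hconcat([cv2.resize(a,(400,419)),cv2.copyMakeBorder(cv2.resize(b,(400,235)),0,184,0,0,0)]))
E
```

```text
tin all 747 [0.5026 0.2332 0.0632] [0.478 0.215 0.007] [0.54  0.271 0.113]
cap top 122 [0.5103 0.2468 0.1115] [0.493 0.229 0.108] [0.528 0.266 0.116]
shoulder 183 [0.5003 0.2342 0.0636] [0.479 0.216 0.059] [0.541 0.272 0.067]
 circ 0.034 [0.51231273 0.25027565] 0.002517155242683435
 circ 0.02 [0.51228924 0.25016974] 0.0020884196590366354
handle 54 [0.4599 0.0587 0.1104] [0.455 0.035 0.107] [0.465 0.083 0.115]
 dir [ 0.15279359 -0.98823143 -0.00726366]
base 818 [ 0.5097 -0.0227  0.0096] [ 0.478 -0.088  0.006] [0.663 0.059 0.013]
 rect ((0.5600948333740234, 0.012809932231903076), (0.24780882894992828, 0.22388462722301483), 46.00889587402344)
posttop 188 [ 0.524  -0.0146  0.1228] [ 0.494 -0.094  0.118] [0.59  0.027 0.128]
fork 491 [ 0.5266 -0.0419  0.146 ] [ 0.496 -0.092  0.141] [ 0.583 -0.007  0.152]
traywall 158 [ 0.4844 -0.3339  0.0208] [ 0.454 -0.413  0.017] [ 0.567 -0.268  0.025]
 rect ((0.5128668546676636, -0.3338685929775238), (0.09319035708904266, 0.1496470868587494), 13.986709594726562)
tin all 1862 [0.4972 0.265  0.0626] [0.477 0.232 0.009] [0.533 0.282 0.113]
cap top 217 [0.5
[... 216 characters left out ...]
4739434] 0.0009944216864449893
handle 104 [0.4587 0.0634 0.1111] [0.452 0.029 0.104] [0.47  0.089 0.113]
 dir [-0.16741583  0.98545519 -0.02915502]
base 1336 [ 0.5244 -0.0014  0.0106] [ 0.472 -0.463  0.007] [0.753 0.063 0.013]
 rect ((0.6290028095245361, -0.21210244297981262), (0.23609140515327454, 0.6209977865219116), 34.33451843261719)
posttop 309 [ 0.5237 -0.009   0.1231] [ 0.493 -0.087  0.118] [0.571 0.03  0.129]
fork 407 [ 0.529  -0.0259  0.1463] [ 0.495 -0.095  0.139] [ 0.582 -0.004  0.151]
traywall 162 [ 0.5097 -0.3078  0.0207] [ 0.454 -0.414  0.017] [ 0.567 -0.253  0.024]
 rect ((0.5114847421646118, -0.3349752724170685), (0.08939061313867569, 0.15850931406021118), 13.968226432800293)
```

View pics/crop0.png

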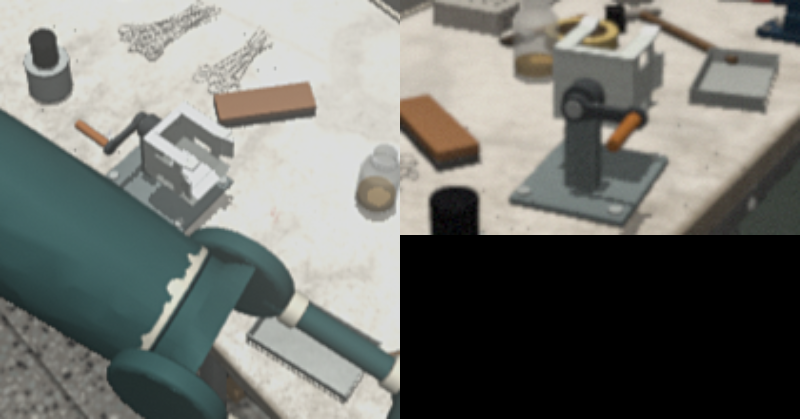

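The crop shows the handle parallel to the stand's y, with a yaw of about 9°, and the pocket open towards the tray side. The tin is at about (0.512, 0.249), the stand origin at about (0.537, -0.048), and the tray at about (0.512, -0.334) with a yaw of about 14°. I'll move above the stand, turn the jaws along stand x and look with the wrist camera.

```bash
python3 -m inch '{"offset":[[37,-37,-30],[75,-74,-60],[112,-111,-92],[149,-148,-92],[186,-185,-92],[223,-223,-92],[260,-260,-92],[298,-297,-92],[335,-334,-92],[372,-371,-92],[409,-408,-92],[446,-446,-92]],"dr":[[0,0,-0.11],[0,0,-0.22],[0,0,-0.33],[0,0,-0.44],[0,0,-0.55],[0,0,-0.66],[0,0,-0.77],[0,0,-0.88],[0,0,-0.99],[0,0,-1.1],[0,0,-1.21],[0,0,-1.31]]}' 1 && python3 - <<'E'
from h import *
im=shot('wrist','wrist0'); s=robot.read_state(); print(s['time_s'],s['tcp_pos'],np.round(s['tcp_rot'],3).tolist(),np.round(im['position'],3),np.round(im['orientation'],3).tolist())
E
```

```text
time_s: 1.6
tcp_pos: [0.5005, -0.0297, 0.3304]
tcp_rot: [[-0.154, 0.988, -0.0], [0.988, 0.154, -0.0], [-0.0, -0.0, -1.0]]
contact_force: [0.2, -0.4, -0.3]
gripper_width: 0.997
1.65 [ 0.50202422 -0.0241609   0.33019508] [[-0.16, 0.987, 0.001], [0.987, 0.16, 0.005], [0.005, 0.002, -1.0]] [0.486 0.054 0.476] [[0.988, 0.146, 0.049], [0.154, -0.934, -0.322], [-0.001, 0.326, -0.945]]
```

View pics/wrist0.png

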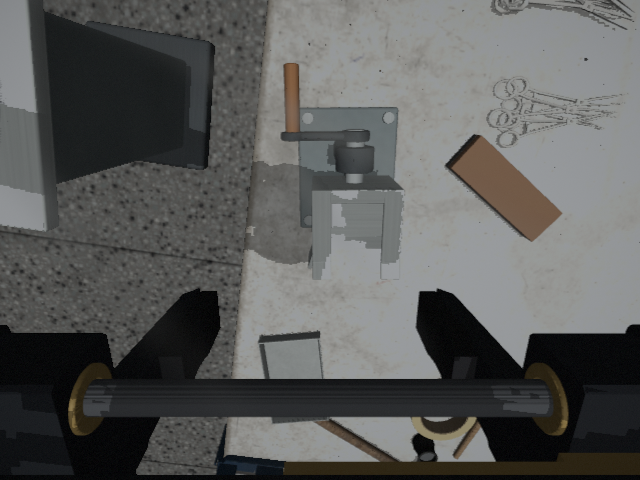

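The wrist view shows the handle at (291,100), the base plate's top edge at row 107 (columns 300–397), the fork mouth near row 275 (columns 313–402), and the tray at (292,375). I'll compute the poses from it.

```bash
python3 - <<'E'
from h import *
im=load('wrist0'); w=cloud(im); hsv=cv2.cvtColor(im['pixels'],cv2.COLOR_BGR2HSV).astype(int)
def box(x0,y0,x1,y1): return w[y0:y1,x0:x1].reshape(-1,3),hsv[y0:y1,x0:x1].reshape(-1,3)
def rect(t,q):
    r=cv2.minAreaRect((q[:,:2]*1000).astype(np.float32)); print(t,len(q),np.round(r[0],1),np.round(r[1],1),round(r[2],2),'z',np.round(np.median(q[:,2]),4))
p,h=box(278,55,305,133); m=(h[:,0]<20)&(h[:,1]>90)&(p[:,2]>.06); q=p[m]; rect('handle',q); 
d=np.linalg.svd(q-q.mean(0))[2][0]; print(d,np.degrees(np.arctan2(-d[0],d[1])),np.percentile(q,[2,98],axis=0))
p,h=box(290,95,410,235); m=(p[:,2]>.007)&(p[:,2]<.014)&(h[:,1]>25); rect('base',p[m])
p,h=box(300,165,412,290); 
for lo,hi in((.138,.143),(.142,.148),(.148,.155),(.138,.155)):
    m=(p[:,2]>lo)&(p[:,2]<hi); rect('fork%s'%lo,p[m])
p,h=box(250,325,330,430); m=(p[:,2]>.017)&(p[:,2]<.027); rect('tray',p[m])
p,h=box(440,130,570,250); m=(p[:,2]>.018)&(p[:,2]<.032); rect('stone',p[m])
# stand-frame histogram for the pocket, guess yaw
E
```

```text
handle 728 [460.7  58.1] [12.5 58.9] 8.88 z 0.1106
[ 0.14323693 -0.9895153   0.01851108] -171.76338215602297 [[0.45201036 0.02987852 0.10606498]
 [0.46733582 0.0865012  0.11272422]]
base 19 [519.6  -8.1] [170.2  23.2] 66.23 z 0.0097
fork0.138 124 [537.1 -39.2] [83.7 61. ] 10.25 z 0.1415
fork0.142 3847 [538.8 -50. ] [84.2 82. ] 9.38 z 0.1456
fork0.148 377 [538.8 -53.4] [83.7 83.8] 9.81 z 0.1496
fork0.138 4300 [539.2 -52.3] [84.3 86.6] 9.36 z 0.1457
tray 520 [ 510.7 -336.3] [ 89.9 152.4] 14.27 z 0.0206
stone 4973 [731.3  -6.4] [ 50.3 151.6] 59.44 z 0.0243
```

```bash
python3 -m inch '{"offset":[[55,11,10],[110,22,30],[165,33,60],[220,44,90],[273,54,120],[273,54,150],[273,54,150],[273,54,150],[273,54,150]],"dr":[[0,0,-0.008],[0,0,-0.008],[0,0,-0.008],[0,0,-0.008],[0,0,-0.008],[0,0,-0.008],[0,0,-0.008],[0,0,-0.008],[0,0,-0.008]]}' && python3 - <<'E'
from h import *
im=shot('wrist','wrist1'); s=robot.read_state(); print(s['time_s'],s['tcp_pos'],np.round(s['tcp_rot'],4).tolist(),s['contact_force'])
w=cloud(im); p=w.reshape(-1,3); near=np.hypot(p[:,0]-.512,p[:,1]-.249)<.05
for lo,hi in((.106,.118),(.058,.069)):
    q=p[near&(p[:,2]>lo)&(p[:,2]<hi)]
    if len(q)>10: print(len(q),cv2.minEnclosingCircle((q[:,:2]*1000).astype(np.float32)),np.median(q,0),np.percentile(q,[2,98],axis=0))
E
```

```text
time_s: 2.78
tcp_pos: [0.514, 0.2463, 0.1827]
tcp_rot: [[-0.157, 0.988, 0.003], [0.988, 0.157, 0.001], [0.001, 0.003, -1.0]]
contact_force: [-0.6, -1.0, 0.7]
gripper_width: 0.997
2.825 [0.51390293 0.24633992 0.18264647] [[-0.157, 0.9876, 0.0029], [0.9876, 0.157, 0.0012], [0.0007, 0.003, -1.0]] [-1.0628818   1.16846851  0.25321469]
3132 ((509.7821350097656, 247.6151580810547), 20.611610412597656) [0.50958426 0.24927835 0.11153489] [[0.49152738 0.23055468 0.10771961]
 [0.52770745 0.26650996 0.1128089 ]]
2971 ((509.8727111816406, 247.29257202148438), 34.62284851074219) [0.50609233 0.26311634 0.06354374] [[0.47785669 0.22924531 0.0617778 ]
 [0.54163373 0.27988908 0.06821889]]
```

```bash
python3 -m inch '{"offset":[[2,-4,30],[2,-4,60],[2,-4,85],[2,-4,98],[2,-4,98],[2,-4,98]],"dr":[[0,0,-0.004],[0,0,-0.004],[0,0,-0.004],[0,0,-0.004],[0,0,-0.004],[0,0,-0.004]]}' && python3 -m inch '{"offset":[[0,0,0],[0,0,0],[0,0,0],[0,0,0],[0,0,0],[0,0,0],[0,0,0],[0,0,0]],"dr":[[0,0,0],[0,0,0],[0,0,0],[0,0,0],[0,0,0],[0,0,0],[0,0,0],[0,0,0]]}' 0.3 35
```

```text
time_s: 3.58
tcp_pos: [0.5095, 0.2483, 0.0841]
tcp_rot: [[-0.162, 0.987, 0.002], [0.987, 0.162, 0.001], [0.001, 0.002, -1.0]]
contact_force: [-0.4, -0.6, 0.4]
gripper_width: 1.0
time_s: 4.58
tcp_pos: [0.5088, 0.2481, 0.0829]
tcp_rot: [[-0.162, 0.987, 0.001], [0.987, 0.162, 0.0], [0.0, 0.001, -1.0]]
contact_force: [1.7, 0.3, -0.4]
gripper_width: 0.441
```

```bash
python3 -m inch '{"offset":[[0,0,-20],[0,0,-60],[0,0,-110],[-15,0,-155],[-50,-2,-182],[-100,-5,-182],[-155,-7,-182],[-210,-9,-182],[-265,-12,-182],[-320,-15,-182],[-375,-17,-182],[-408,-18,-182]],"dr":[[0,0,0],[0,0,0],[0,0,0],[0,0,0],[0,0,0],[0,0,0],[0,0,0],[0,0,0],[0,0,0],[0,0,0],[0,0,0],[0,0,0]]}' && python3 -m inch '{"offset":[[0,0,20],[0,0,50],[0,0,80],[0,0,98],[0,0,98],[0,0,98],[0,0,98]],"dr":[[0,0,0],[0,0,0],[0,0,0],[0,0,0],[0,0,0],[0,0,0],[0,0,0]]}' && python3 - <<'E'
from h import *
im=shot('wrist','wrist2'); shot('side','side2')
w=cloud(im); p=w.reshape(-1,3)
u=np.array([.987,.162]); v=np.array([-.162,.987])
s=robot.read_state(); t=s['tcp_pos']; print(t, 'lat',t[:2]@u,'along',t[:2]@v)
q=p[(abs(p[:,2]-.1455)<.008)&(np.hypot(p[:,0]-.539,p[:,1]+.05)<.065)]
print(len(q)); r=cv2.minAreaRect((q[:,:2]*1000).astype(np.float32)); print(r, np.percentile(q[:,:2]@u,[.5,99.5]),np.percentile(q[:,:2]@v,[.5,99.5]),np.median(q[:,2]))
E
```

```text
time_s: 6.08
tcp_pos: [0.5556, -0.1597, 0.2633]
tcp_rot: [[-0.16, 0.987, -0.003], [0.987, 0.16, 0.001], [0.001, -0.003, -1.0]]
contact_force: [0.9, 0.7, -2.8]
gripper_width: 0.442
time_s: 6.95
tcp_pos: [0.558, -0.1577, 0.1684]
tcp_rot: [[-0.162, 0.987, 0.003], [0.987, 0.162, -0.001], [-0.001, 0.003, -1.0]]
contact_force: [-0.1, -0.1, -2.4]
gripper_width: 0.448
[ 0.55767448 -0.15771866  0.16806326] lat 0.5248742837232904 along -0.24601158634833156
13935
((541.361328125, -64.89968872070312), (84.52362060546875, 61.89548110961914), 9.397174835205078) [0.48206004 0.56539797] [-0.18197392 -0.12140111] 0.14572789784919174
```

View pics/wrist2.png

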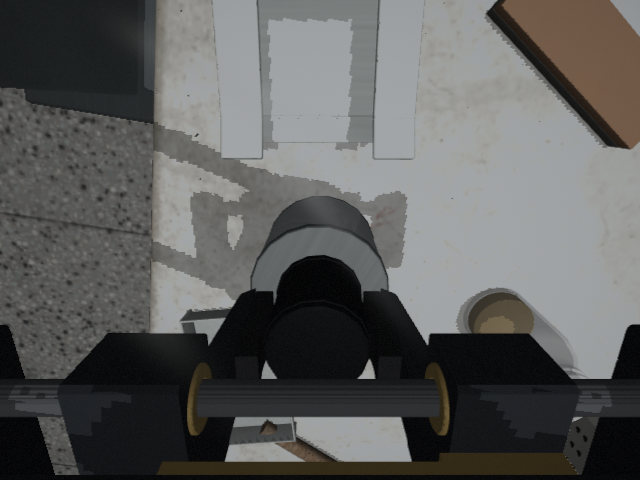

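The view shows the fork slot at columns 262–375 with tips at row 158, and the tin straight ahead with its cap centred near column 319. I'll check the tin's height against the fork.

```bash
python3 - <<'E'
from h import *
u=np.array([.987,.162]); v=np.array([-.162,.987])
im=load('wrist2'); w=cloud(im)
q=w[200:300,250:392].reshape(-1,3); q=q[(q[:,2]>.135)&(q[:,2]<.165)]
print('shoulder',len(q),np.median(q[:,2]),np.percentile(q[:,:2]@u,[1,99]),np.percentile(q[:,:2]@v,[1,99]))
im=load('side2'); p=cloud(im).reshape(-1,3); p=p[np.hypot(p[:,0]-.5577,p[:,1]+.1577)<.045]
h,e=np.histogram(p[:,2],bins=np.arange(.06,.22,.004)); print([(round(a,3),b) for a,b in zip(e,h) if b])
E
```

```text
shoulder 6664 0.14962453087155664 [0.49248131 0.55596296] [-0.24599398 -0.21321371]
[(np.float64(0.088), np.int64(3)), (np.float64(0.092), np.int64(5)), (np.float64(0.096), np.int64(11)), (np.float64(0.1), np.int64(14)), (np.float64(0.104), np.int64(19)), (np.float64(0.108), np.int64(23)), (np.float64(0.112), np.int64(21)), (np.float64(0.116), np.int64(22)), (np.float64(0.12), np.int64(22)), (np.float64(0.124), np.int64(33)), (np.float64(0.128), np.int64(21)), (np.float64(0.132), np.int64(29)), (np.float64(0.136), np.int64(34)), (np.float64(0.14), np.int64(43)), (np.float64(0.144), np.int64(34)), (np.float64(0.148), np.int64(115)), (np.float64(0.152), np.int64(30)), (np.float64(0.156), np.int64(26)), (np.float64(0.16), np.int64(20)), (np.float64(0.164), np.int64(22)), (np.float64(0.168), np.int64(31)), (np.float64(0.172), np.int64(40)), (np.float64(0.176), np.int64(40)), (np.float64(0.18), np.int64(43)), (np.float64(0.184), np.int64(38)), (np.float64(0.188), np.int64(48)), (np.float64(0.192), np.int64(40)), (np.float64(0.196), np.int64(87)), (np.float64(0.2), np.int64(24)), (np.float64(0.204), np.int64(28)), (np.float64(0.208), np.int64(26)), (np.float64(0.212), np.int64(33))]
```

```bash
python3 -m inch '{"offset":[[0,-0.7,5],[0,-0.7,10.5],[10,-0.7,10.5],[20,-0.7,10.5],[30,-0.7,10.5],[40,-0.7,10.5],[50,-0.7,10.5],[55,-0.7,10.5],[55,-0.7,10.5]],"dr":[[0,0,0],[0,0,0],[0,0,0],[0,0,0],[0,0,0],[0,0,0],[0,0,0],[0,0,0],[0,0,0]]}'
```

```text
time_s: 8.18
tcp_pos: [0.5473, -0.103, 0.1563]
tcp_rot: [[-0.163, 0.987, 0.0], [0.987, 0.163, -0.0], [-0.0, 0.0, -1.0]]
contact_force: [0.6, -0.6, -2.7]
gripper_width: 0.446
```

```bash
python3 -m inch '{"offset":[[8,0,-0.7],[16,0,-0.7],[24,0,-0.7],[32,0,-0.7],[40,0,-0.7],[46,0,-0.7],[50,0,-0.7],[52,0,-0.7],[52,0,-0.7]],"dr":[[0,0,0],[0,0,0],[0,0,0],[0,0,0],[0,0,0],[0,0,0],[0,0,0],[0,0,0],[0,0,0]]}'
```

```text
time_s: 9.3
tcp_pos: [0.5388, -0.052, 0.1569]
tcp_rot: [[-0.162, 0.987, 0.0], [0.987, 0.162, -0.0], [-0.0, 0.0, -1.0]]
contact_force: [0.8, 0.7, -2.6]
gripper_width: 0.443
```

```bash
python3 -m inch '{"offset":[[1.5,0,0],[3,0,0],[4,0,0],[5,0,0],[6,0,0],[6,0,0]],"dr":[[0,0,0],[0,0,0],[0,0,0],[0,0,0],[0,0,0],[0,0,0]]}'
```

```text
time_s: 10.05
tcp_pos: [0.5378, -0.0461, 0.1569]
tcp_rot: [[-0.162, 0.987, 0.0], [0.987, 0.162, -0.0], [-0.0, -0.0, -1.0]]
contact_force: [0.2, -0.2, -2.7]
gripper_width: 0.447
```

```bash
python3 -m inch '{"offset":[[1,0,0],[2,0,0],[3,0,0],[4,0,0],[4,0,0]],"dr":[[0,0,0],[0,0,0],[0,0,0],[0,0,0],[0,0,0]]}'
```

```text
time_s: 10.68
tcp_pos: [0.5378, -0.0449, 0.1579]
tcp_rot: [[-0.163, 0.987, 0.002], [0.987, 0.163, -0.005], [-0.005, 0.001, -1.0]]
contact_force: [-0.4, -10.1, 1.0]
gripper_width: 0.444
```

```bash
python3 -m inch '{"offset":[[-1.5,0,0.5],[-2.5,0,1],[-2.5,0,1]],"dr":[[0,0,0],[0,0,0],[0,0,0]]}' && python3 -m inch '{"offset":[[0,0,0],[0,0,0],[0,0,0],[0,0,0],[0,0,-20],[0,0,-60],[0,0,-100],[0,0,-120],[0,0,-120],[0,0,-120]],"dr":[[0,0,0],[0,0,0],[0,0,0],[0,0,0],[0,0,0],[0,0,0],[0,0,0],[0,0,0],[0,0,0],[0,0,0]]}' 1 && python3 - <<'E'
from h import *
im=shot('wrist','wrist3'); 
w=cloud(im); p=w.reshape(-1,3)
u=np.array([.987,.162]); v=np.array([-.162,.987])
s=robot.read_state(); t=s['tcp_pos']; print(t, 'lat',t[:2]@u,'along',t[:2]@v,s['time_s'])
q=p[(p[:,2]>.175)&(p[:,2]<.195)&(np.hypot(p[:,0]-.539,p[:,1]+.05)<.04)]
print('cap',len(q),np.median(q[:,2]),cv2.minEnclosingCircle((q[:,:2]*1000).astype(np.float32)),np.percentile(q[:,:2]@u,[1,99]),np.percentile(q[:,:2]@v,[1,99]))
hsv=cv2.cvtColor(im['pixels'],cv2.COLOR_BGR2HSV).reshape(-1,3).astype(int)
m=(hsv[:,0]<20)&(hsv[:,1]>90)&(p[:,2]>.09)&(p[:,2]<.12)&(np.hypot(p[:,0]-.46,p[:,1]-.058)<.05); q=p[m]
if len(q): print('handle',len(q),np.percentile(q[:,:2]@u,[2,98]),np.percentile(q[:,:2]@v,[2,98]),np.percentile(q[:,2],[50,98]))
E
```

```text
time_s: 11.05
tcp_pos: [0.5382, -0.0456, 0.1565]
tcp_rot: [[-0.162, 0.987, 0.001], [0.987, 0.162, -0.002], [-0.002, 0.001, -1.0]]
contact_force: [0.7, -5.6, 0.3]
gripper_width: 0.443
time_s: 12.3
tcp_pos: [0.5367, -0.0445, 0.274]
tcp_rot: [[-0.162, 0.987, -0.003], [0.987, 0.162, 0.0], [0.001, -0.003, -1.0]]
contact_force: [-0.4, -0.1, 0.9]
gripper_width: 0.999
[ 0.53646945 -0.0444788   0.27366937] lat 0.5222897775206314 along -0.1308086277440519 12.35
cap 2676 0.18348438562888525 ((538.6660766601562, -48.1671142578125), 20.7673282623291) [0.50479959 0.54273921] [-0.15296685 -0.11548791]
handle 1188 [0.45891915 0.47039844] [-0.0449939   0.01112379] [0.11059646 0.11270247]
```

View pics/wrist3.png

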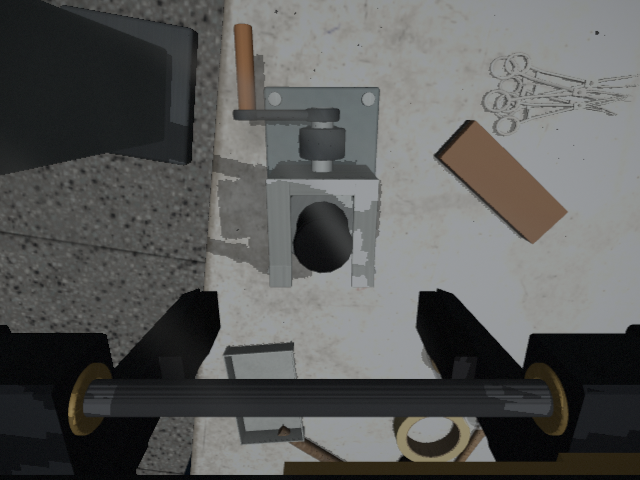

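The tin stands home: the cap is centred at (323,237) in the slot and its top is at 0.1835, as expected. The handle is at (244,65). Next, pinch the handle.

```bash
python3 -m inch '{"offset":[[30,-15,0],[60,-30,10],[90,-45,30],[120,-58,70],[120,-58,110],[120,-58,150],[120,-58,175],[120,-58,187],[120,-58,187],[120,-58,187]],"dr":[[0,0,0],[0,0,0],[0,0,0],[0,0,0],[0,0,0],[0,0,0],[0,0,0],[0,0,0],[0,0,0],[0,0,0]]}' && python3 -m inch '{"offset":[[0,0,0],[0,0,0],[0,0,0],[0,0,0],[0,0,0],[0,0,0],[0,0,0],[0,0,0],[0,0,0]],"dr":[[0,0,0],[0,0,0],[0,0,0],[0,0,0],[0,0,0],[0,0,0],[0,0,0],[0,0,0],[0,0,0]]}' 0.05 20
```

```text
time_s: 13.6
tcp_pos: [0.4617, 0.0644, 0.0898]
tcp_rot: [[-0.162, 0.987, 0.001], [0.987, 0.162, 0.0], [-0.0, 0.001, -1.0]]
contact_force: [0.3, -0.1, -0.1]
gripper_width: 0.999
time_s: 14.72
tcp_pos: [0.461, 0.0644, 0.0889]
tcp_rot: [[-0.162, 0.987, 0.0], [0.987, 0.162, 0.0], [0.0, 0.0, -1.0]]
contact_force: [1.5, 0.3, -1.1]
gripper_width: 0.152
```

```bash
python3 -m inch '{"offset":[[0,0.9,-10.4],[0,3.6,-20.5],[0,8,-30],[0,14,-38.6],[0,21.4,-46],[0,30,-52],[0,39.5,-56.4],[0,49.6,-59.1],[0,60,-60],[0,60,-60]],"dr":[[0,0,0],[0,0,0],[0,0,0],[0,0,0],[0,0,0],[0,0,0],[0,0,0],[0,0,0],[0,0,0],[0,0,0]]}'
```

```text
time_s: 15.98
tcp_pos: [0.5202, 0.074, 0.1515]
tcp_rot: [[-0.162, 0.987, -0.001], [0.987, 0.162, -0.0], [-0.0, -0.001, -1.0]]
contact_force: [-6.1, -2.3, 6.8]
gripper_width: 0.153
```

```bash
python3 -m inch '{"offset":[[0,10.4,0.9],[0,20.5,3.6],[0,30,8],[0,38.6,14],[0,46,21.4],[0,52,30],[0,56.4,39.5],[0,59.1,49.6],[0,60,60],[0,60,63],[0,60,63]],"dr":[[0,0,0],[0,0,0],[0,0,0],[0,0,0],[0,0,0],[0,0,0],[0,0,0],[0,0,0],[0,0,0],[0,0,0],[0,0,0]]}' && python3 - <<'E'
from h import *
shot('side','side4'); im=shot('scene','scene4')
a=load('side4')['pixels'][200:320,300:430]; b=im['pixels'][200:320,240:370]
cv2.imwrite('pics/crop4.png',cv2.hconcat([cv2.resize(a,(390,360)),cv2.resize(b,(390,360))]))
E
```

```text
time_s: 17.35
tcp_pos: [0.5795, 0.0835, 0.0878]
tcp_rot: [[-0.162, 0.987, -0.001], [0.987, 0.162, -0.001], [-0.001, -0.001, -1.0]]
contact_force: [-4.0, -3.1, 4.2]
gripper_width: 0.146
```

View pics/crop4.png

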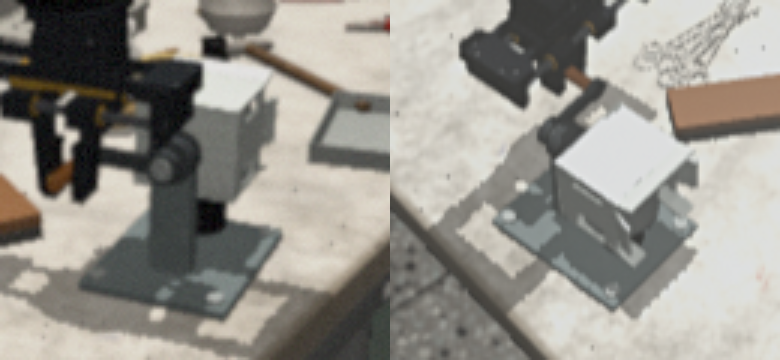

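The cradle is over, with the cap pointing down in the side crop. I'll press against the stop, dwell, and check that the cradle is level from its plate.

```bash
python3 -m inch '{"offset":[[0,0,1.5],[0,0,3],[0,0,4],[0,0,4],[0,0,4],[0,0,4]],"dr":[[0,0,0],[0,0,0],[0,0,0],[0,0,0],[0,0,0],[0,0,0]]}' && python3 - <<'E'
from h import *
im=shot('scene','scene5'); w=cloud(im)
u=np.array([.987,.162]);v=np.array([-.162,.987])
p=w[200:320,240:370].reshape(-1,3); p=p[np.isfinite(p[:,0])]
a=p[:,:2]@u-.5238; b=p[:,:2]@v+.1345
m=(abs(a)<.036)&(b>-.036)&(b<.03)&(p[:,2]>.12)
A=np.c_[a[m],b[m],np.ones(m.sum())]; c=np.linalg.lstsq(A,p[m,2],rcond=None)[0]; r=p[m,2]-A@c; k=abs(r)<.004
c=np.linalg.lstsq(A[k],p[m,2][k],rcond=None)[0]; print(m.sum(),k.sum(),'slope deg x,y',np.degrees(np.arctan(c[:2])),'z',c[2],robot.read_state()['contact_force'])
E
```

```text
time_s: 18.2
tcp_pos: [0.5796, 0.0835, 0.0857]
tcp_rot: [[-0.162, 0.987, -0.0], [0.987, 0.162, -0.001], [-0.001, -0.0, -1.0]]
contact_force: [-9.8, -3.1, 15.0]
gripper_width: 0.144
574 523 slope deg x,y [ 0.31567077 -0.8916175 ] z 0.14174795701920306 [-9.86139143 -3.0278945  14.82558283]
```

```bash
python3 -m inch '{"offset":[[0,0,-3],[0,0,-3],[0,0,-3],[0,0,-3],[0,0,-3],[0,0,-3],[0,0,-3],[0,0,-3],[0,0,-3]],"dr":[[0,0,0],[0,0,0],[0,0,0],[0,0,0],[0,0,0],[0,0,0],[0,0,0],[0,0,0],[0,0,0]]}' && python3 -m inch '{"offset":[[0,-0.9,-10.4],[0,-3.6,-20.5],[0,-8,-30],[0,-14,-38.6],[0,-21.4,-46],[0,-30,-52],[0,-39.5,-57],[0,-49.6,-61],[0,-60,-63],[0,-60,-63]],"dr":[[0,0,0],[0,0,0],[0,0,0],[0,0,0],[0,0,0],[0,0,0],[0,0,0],[0,0,0],[0,0,0],[0,0,0]]}'
```

```text
time_s: 19.38
tcp_pos: [0.5796, 0.0835, 0.0862]
tcp_rot: [[-0.162, 0.987, -0.0], [0.987, 0.162, -0.001], [-0.001, -0.0, -1.0]]
contact_force: [-5.0, -3.3, 5.5]
gripper_width: 0.145
time_s: 20.62
tcp_pos: [0.5268, 0.0751, 0.1547]
tcp_rot: [[-0.162, 0.987, 0.017], [0.987, 0.162, 0.002], [-0.0, 0.017, -1.0]]
contact_force: [5.7, -0.0, 9.6]
gripper_width: 0.154
```

```bash
python3 -m inch '{"offset":[[0,-1,0],[0,-2,0],[0,-2,0]],"dr":[[0,0,0],[0,0,0],[0,0,0]]}'; python3 - <<'E'
from h import *
s=robot.read_state();t=s['tcp_pos'];print(s['joint_positions'],s['tau'],s['contact_force'],s['wrist_torque'])
a=shot('side','side6')['pixels'][180:320,290:440]; b=shot('scene','scene6')['pixels'][190:320,240:370]
cv2.imwrite('pics/crop6.png',cv2.hconcat([cv2.resize(a,(390,364)),cv2.resize(b,(390,364))]))
E
```

```text
time_s: 21.0
tcp_pos: [0.5261, 0.075, 0.1549]
tcp_rot: [[-0.162, 0.987, 0.019], [0.987, 0.162, 0.003], [-0.0, 0.019, -1.0]]
contact_force: [9.2, 0.9, 7.1]
gripper_width: 0.149
[ 5.39592559e+00  2.86847872e+00  1.15251225e+02  5.58808615e-02
  6.07824380e+01 -3.96329221e+00] [ 4.63257870e-01 -3.12919736e+01 -2.35747343e+01  1.51877054e-01
  3.41107540e+00 -1.68926973e-02] [9.1553097  0.85007648 7.12133383] [ 0.10469983 -1.86069114 -0.03792637]
```

View pics/crop6.png

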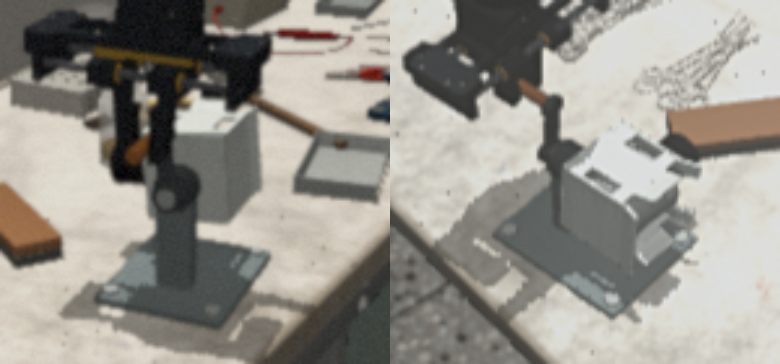

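The crank is upright with the handle still in the pinch and the forces moderate, so I'll continue the arc back.

```bash
python3 -m inch '{"offset":[[0,-6,1],[0,-12,2],[0,-20,5],[0,-28,9],[0,-37,16],[0,-44,23]],"dr":[[0,0,0],[0,0,0],[0,0,0],[0,0,0],[0,0,0],[0,0,0]]}'
```

```text
time_s: 21.85
tcp_pos: [0.4786, 0.0674, 0.1313]
tcp_rot: [[-0.162, 0.987, 0.009], [0.987, 0.162, 0.001], [-0.0, 0.01, -1.0]]
contact_force: [-3.2, -2.1, 14.6]
gripper_width: 0.15
```

```bash
python3 -m inch '{"offset":[[0,-5,7],[0,-9,15],[0,-12,23],[0,-14,31],[0,-15,39],[0,-15,44],[0,-15,44]],"dr":[[0,0,0],[0,0,0],[0,0,0],[0,0,0],[0,0,0],[0,0,0],[0,0,0]]}'
```

```text
time_s: 22.72
tcp_pos: [0.4611, 0.0645, 0.0834]
tcp_rot: [[-0.162, 0.987, 0.002], [0.987, 0.162, 0.001], [0.0, 0.002, -1.0]]
contact_force: [-2.2, -1.1, 4.6]
gripper_width: 0.137
```

```bash
python3 -m inch '{"offset":[[0,0,1.5],[0,0,3],[0,0,4],[0,0,4]],"dr":[[0,0,0],[0,0,0],[0,0,0],[0,0,0]]}' && python3 - <<'E'
from h import *
im=shot('scene','scene7'); w=cloud(im)
u=np.array([.987,.162]);v=np.array([-.162,.987])
p=w[200:320,240:370].reshape(-1,3); p=p[np.isfinite(p[:,0])]
a=p[:,:2]@u-.5238; b=p[:,:2]@v+.1345
m=(abs(a)<.045)&(b>-.05)&(b<.04)&(p[:,2]>.138)&(p[:,2]<.15)
A=np.c_[a[m],b[m],np.ones(m.sum())]; c=np.linalg.lstsq(A,p[m,2],rcond=None)[0]; print('fork',m.sum(),np.degrees(np.arctan(c[:2])),c[2])
m=(p[:,2]>.176)&(p[:,2]<.2)&(np.hypot(a,b)<.03); print('cap',m.sum(),np.median(p[m,2]),np.percentile(a[m],[3,97]),np.percentile(b[m],[3,97]))
E
```

```text
time_s: 23.22
tcp_pos: [0.4612, 0.0646, 0.081]
tcp_rot: [[-0.162, 0.987, 0.002], [0.987, 0.162, 0.001], [0.0, 0.002, -1.0]]
contact_force: [-7.7, -1.4, 18.4]
gripper_width: 0.128
fork 401 [ 0.05591348 -0.53684118] 0.14509759598290592
cap 177 0.18349093690102225 [-0.01263828  0.02294254] [-0.01795573  0.0171163 ]
```

```bash
python3 -m inch '{"offset":[[0,0,-3],[0,0,-3],[0,0,-3],[0,0,-3],[0,0,-20],[0,0,-60],[0,0,-110],[0,0,-160],[-30,15,-195],[-70,35,-195],[-110,55,-195],[-123,59,-195]],"dr":[[0,0,0],[0,0,0],[0,0,0],[0,0,0],[0,0,0],[0,0,0],[0,0,0],[0,0,0],[0,0,0],[0,0,0],[0,0,0],[0,0,0]]}' 1 && python3 -m inch '{"offset":[[0,0,0],[0,0,0]],"dr":[[0,0,0],[0,0,0]]}' && python3 - <<'E'
from h import *
im=shot('wrist','wrist8'); 
w=cloud(im); p=w.reshape(-1,3)
u=np.array([.987,.162]); v=np.array([-.162,.987])
s=robot.read_state(); t=s['tcp_pos']; print(t, 'lat',t[:2]@u,'along',t[:2]@v,s['time_s'],np.round(s['tcp_rot'],4).tolist())
def cap(lo,hi):
    q=p[(p[:,2]>lo)&(p[:,2]<hi)&(np.hypot(p[:,0]-.539,p[:,1]+.05)<.04)]
    print('cap',len(q),np.median(q[:,2]),np.percentile(q[:,:2]@u,[1,99]),np.percentile(q[:,:2]@v,[1,99]))
cap(.175,.195)
hsv=cv2.cvtColor(im['pixels'],cv2.COLOR_BGR2HSV).reshape(-1,3).astype(int)
m=(hsv[:,0]<20)&(hsv[:,1]>90)&(p[:,2]>.08)&(p[:,2]<.14)&(np.hypot(p[:,0]-.46,p[:,1]-.058)<.05); q=p[m]
if len(q): print('handle',len(q),np.percentile(q[:,:2]@u,[2,98]),np.percentile(q[:,2],[50,98]))
E
```

```text
time_s: 24.78
tcp_pos: [0.5392, -0.0493, 0.273]
tcp_rot: [[-0.16, 0.987, 0.001], [0.987, 0.16, -0.0], [-0.0, 0.001, -1.0]]
contact_force: [0.2, 0.8, 0.9]
gripper_width: 0.999
time_s: 25.02
tcp_pos: [0.5373, -0.0467, 0.272]
tcp_rot: [[-0.163, 0.987, -0.001], [0.987, 0.163, 0.001], [0.001, -0.001, -1.0]]
contact_force: [-0.3, 0.2, -0.0]
gripper_width: 0.996
[ 0.53734727 -0.0465315   0.27195897] lat 0.5228236551867319 along -0.132976847202167 25.075 [[-0.1632, 0.9866, -0.0005], [0.9866, 0.1632, 0.0005], [0.0006, -0.0004, -1.0]]
cap 2734 0.1834803591087798 [0.50877633 0.54633724] [-0.15281919 -0.11530664]
handle 1224 [0.45894124 0.47038838] [0.11060693 0.11260836]
```

The handle is exactly where it started, and the tin stands upright but 3.7 mm towards +x in the pocket. I'll grip it there and re-centre it.

```bash
python3 -m inch '{"offset":[[-1,4.7,20],[-1,4.7,50],[-1,4.7,85],[-1,4.7,108],[-1,4.7,115],[-1,4.7,115],[-1,4.7,115]],"dr":[[0,0,0],[0,0,0],[0,0,0],[0,0,0],[0,0,0],[0,0,0],[0,0,0]]}' && python3 -m inch '{"offset":[[0,0,0],[0,0,0],[0,0,0],[0,0,0],[0,0,0],[0,0,0],[0,0,0],[0,0,0]],"dr":[[0,0,0],[0,0,0],[0,0,0],[0,0,0],[0,0,0],[0,0,0],[0,0,0],[0,0,0]]}' 0.3 35 && python3 -m inch '{"offset":[[0,-2,-2],[0,-3.5,-4],[0,-3.5,-4],[0,-3.5,-4]],"dr":[[0,0,0],[0,0,0],[0,0,0],[0,0,0]]}'
```

```text
time_s: 25.95
tcp_pos: [0.5438, -0.0478, 0.158]
tcp_rot: [[-0.162, 0.987, 0.002], [0.987, 0.162, -0.0], [-0.001, 0.002, -1.0]]
contact_force: [0.5, -0.8, 0.0]
gripper_width: 0.999
time_s: 26.95
tcp_pos: [0.5431, -0.0478, 0.1569]
tcp_rot: [[-0.162, 0.987, 0.0], [0.987, 0.162, 0.0], [-0.0, 0.0, -1.0]]
contact_force: [1.2, 0.3, -0.3]
gripper_width: 0.444
time_s: 27.45
tcp_pos: [0.5392, -0.0484, 0.1608]
tcp_rot: [[-0.162, 0.987, -0.0], [0.987, 0.162, 0.0], [0.0, -0.0, -1.0]]
contact_force: [0.1, 0.1, -2.4]
gripper_width: 0.447
```

```bash
python3 -m inch '{"offset":[[-3,0,1],[-10,0,1],[-20,0,1],[-32,0,1],[-44,0,1],[-56,0,1],[-68,0,1],[-80,0,1],[-95,0,1],[-110,0,1],[-118,0,1],[-118,0,1]],"dr":[[0,0,0],[0,0,0],[0,0,0],[0,0,0],[0,0,0],[0,0,0],[0,0,0],[0,0,0],[0,0,0],[0,0,0],[0,0,0],[0,0,0]]}' && python3 - <<'E'
from h import *
im=shot('side','side9'); shot('scene','scene9'); s=robot.read_state(); print(s['tcp_pos'],s['contact_force'])
for f,b in(('scene0',(340,335,415,395)),('scene9',(330,325,420,400)),('side9',(390,220,450,265)),('wrist0',(250,325,330,430)),('wrist3',(215,335,305,450))):
    w=cloud(load(f)); x0,y0,x1,y1=b; p=w[y0:y1,x0:x1].reshape(-1,3); m=(p[:,2]>.017)&(p[:,2]<.026)&(np.hypot(p[:,0]-.511,p[:,1]+.335)<.1)
    print(f,m.sum(),cv2.minAreaRect((p[m,:2]*1000).astype(np.float32)) if m.sum()>5 else '')
E
```

```text
time_s: 28.95
tcp_pos: [0.5587, -0.1655, 0.1599]
tcp_rot: [[-0.161, 0.987, 0.0], [0.987, 0.161, 0.0], [0.0, 0.0, -1.0]]
contact_force: [-0.9, 0.7, -2.4]
gripper_width: 0.44
[ 0.55842158 -0.16464754  0.15976684] [-1.28467341e-03  1.80369269e-01 -3.22951988e+00]
scene0 157 ((512.8667602539062, -333.86859130859375), (93.19031524658203, 149.6470947265625), 13.986713409423828)
scene9 241 ((513.6629028320312, -336.15960693359375), (94.31817626953125, 155.30862426757812), 13.611406326293945)
side9 167 ((511.2160949707031, -335.3624572753906), (89.79625701904297, 158.87942504882812), 13.789932250976562)
wrist0 520 ((510.7065734863281, -336.3146667480469), (89.87215423583984, 152.37188720703125), 14.26758861541748)
wrist3 694 ((510.68975830078125, -336.04229736328125), (90.143310546875, 151.99046325683594), 14.293510437011719)
```

```bash
python3 -m inch '{"offset":[[-25,-12,0],[-60,-30,0],[-100,-50,0],[-130,-67,0],[-146,-76,10],[-146,-76,20],[-146,-76,20],[-146,-76,20]],"dr":[[0,0,0],[0,0,0],[0,0,0],[0,0,0],[0,0,0],[0,0,0],[0,0,0],[0,0,0]]}' && python3 - <<'E'
from h import *
im=shot('wrist','wrist10'); shot('scene','scene10'); s=robot.read_state(); print(s['tcp_pos'])
for f,b in(('wrist10',(0,0,640,480)),('scene10',(320,315,430,400))):
    w=cloud(load(f)); x0,y0,x1,y1=b; p=w[y0:y1,x0:x1].reshape(-1,3); d=p[:,:2]-[.511,-.336]; ux=d@[.970,.242]; uy=d@[-.242,.970]
    m=(p[:,2]>.017)&(p[:,2]<.026)&(abs(ux)<.055)&(abs(uy)<.085); print(f,m.sum(),cv2.minAreaRect((p[m,:2]*1000).astype(np.float32)) if m.sum()>5 else '')
    m=(p[:,2]>.06)&(p[:,2]<.085)&(np.hypot(*d.T)<.07); print('tin body?',m.sum(),np.nanpercentile(p[m],[2,98],axis=0) if m.sum() else '')
a=load('wrist10')['pixels']; b=load('scene10')['pixels'][310:410,330:450]
cv2.imwrite('pics/crop10.png',cv2.hconcat([cv2.resize(a,(440,330)),cv2.resize(b,(360,330))]))
E
```

```text
time_s: 30.05
tcp_pos: [0.5076, -0.3199, 0.1395]
tcp_rot: [[-0.164, 0.987, -0.001], [0.987, 0.164, 0.001], [0.001, -0.0, -1.0]]
contact_force: [0.3, -0.1, -2.7]
gripper_width: 0.444
[ 0.50791675 -0.32039322  0.14018941]
wrist10 1225 ((502.7965087890625, -303.65460205078125), (89.84315490722656, 83.4992446899414), 14.0808687210083)
tin body? 859 [[ 0.47608317 -0.30592598  0.06055333]
 [ 0.53064301 -0.28597904  0.08455189]]
scene10 167 ((513.8056030273438, -338.3376159667969), (91.93912506103516, 160.584228515625), 13.710453033447266)
tin body? 123 [[ 0.4746787  -0.35215462  0.06031888]
 [ 0.52184844 -0.30350086  0.08362702]]
```

View pics/crop10.png

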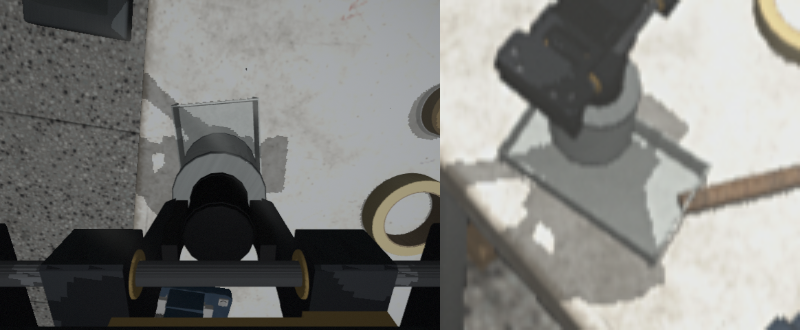

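The view shows the tin above the tray, centred between the side walls within 1 mm and clear of the hammer handle end at the far corner. Lowering now.

```bash
python3 -m inch '{"offset":[[0,0,12],[0,0,28],[0,0,42],[0,0,48],[0,0,50.5],[0,0,52],[0,0,53],[0,0,53]],"dr":[[0,0,0],[0,0,0],[0,0,0],[0,0,0],[0,0,0],[0,0,0],[0,0,0],[0,0,0]]}'
```

```text
time_s: 31.15
tcp_pos: [0.5075, -0.3214, 0.0873]
tcp_rot: [[-0.162, 0.987, 0.001], [0.987, 0.162, -0.0], [-0.0, 0.0, -1.0]]
contact_force: [1.2, 0.3, -2.6]
gripper_width: 0.445
```

```bash
python3 -m inch '{"offset":[[0,0,0.5],[0,0,1],[0,0,1.5],[0,0,2],[0,0,2]],"dr":[[0,0,0],[0,0,0],[0,0,0],[0,0,0],[0,0,0]]}'
```

```text
time_s: 31.78
tcp_pos: [0.508, -0.3216, 0.087]
tcp_rot: [[-0.162, 0.987, 0.001], [0.987, 0.162, -0.001], [-0.001, 0.001, -1.0]]
contact_force: [-2.6, 1.9, 9.4]
gripper_width: 0.442
```

```bash
python3 -m inch '{"offset":[[0,0,-1.5],[0,0,-1.5]],"dr":[[0,0,0],[0,0,0]]}' && python3 -m inch '{"offset":[[0,0,0],[0,0,0],[0,0,0],[0,0,0],[0,0,-15],[0,0,-50],[0,0,-90],[0,0,-120],[0,0,-130],[0,0,-130],[0,0,-130]],"dr":[[0,0,0],[0,0,0],[0,0,0],[0,0,0],[0,0,0],[0,0,0],[0,0,0],[0,0,0],[0,0,0],[0,0,0],[0,0,0]]}' 1 && python3 - <<'E'
from h import *
im=shot('wrist','wrist11'); sc=shot('scene','scene11'); sd=shot('side','side11')
for n,i in(('w',im),('sc',sc),('sd',sd)):
    p=cloud(i).reshape(-1,3); d=p[:,:2]-[.508,-.3215]; m=(np.hypot(*d.T)<.045)
    for lo,hi in((.106,.122),(.059,.073)):
        q=p[m&(p[:,2]>lo)&(p[:,2]<hi)]
        if len(q)>10: print(n,lo,len(q),np.round(np.median(q,0),4),np.round(np.percentile(q,[2,98],axis=0),3).tolist())
a=im['pixels']; b=sd['pixels'][180:320,260:460]
cv2.imwrite('pics/crop11.png',cv2.hconcat([cv2.resize(a,(440,330)),cv2.resize(b,(360,330))]))
E
```

```text
time_s: 32.02
tcp_pos: [0.5078, -0.3215, 0.0871]
tcp_rot: [[-0.162, 0.987, 0.001], [0.987, 0.162, -0.001], [-0.001, 0.001, -1.0]]
contact_force: [-0.8, 1.1, 5.1]
gripper_width: 0.444
time_s: 33.4
tcp_pos: [0.5064, -0.3207, 0.2147]
tcp_rot: [[-0.162, 0.987, -0.002], [0.987, 0.162, 0.002], [0.002, -0.002, -1.0]]
contact_force: [-0.1, 0.7, -1.2]
gripper_width: 1.001
w 0.106 2506 [ 0.5065 -0.3197  0.1137] [[0.488, -0.338, 0.11], [0.525, -0.302, 0.115]]
w 0.059 2507 [ 0.502  -0.306   0.0658] [[0.475, -0.341, 0.064], [0.539, -0.289, 0.071]]
sc 0.106 204 [ 0.5062 -0.3223  0.1133] [[0.489, -0.339, 0.107], [0.526, -0.307, 0.118]]
sc 0.059 320 [ 0.4955 -0.3325  0.0662] [[0.476, -0.352, 0.06], [0.537, -0.288, 0.072]]
sd 0.106 93 [ 0.5035 -0.31    0.1142] [[0.488, -0.334, 0.107], [0.524, -0.297, 0.117]]
sd 0.059 164 [ 0.4966 -0.3013  0.0667] [[0.474, -0.341, 0.059], [0.536, -0.287, 0.072]]
```

View pics/crop11.png

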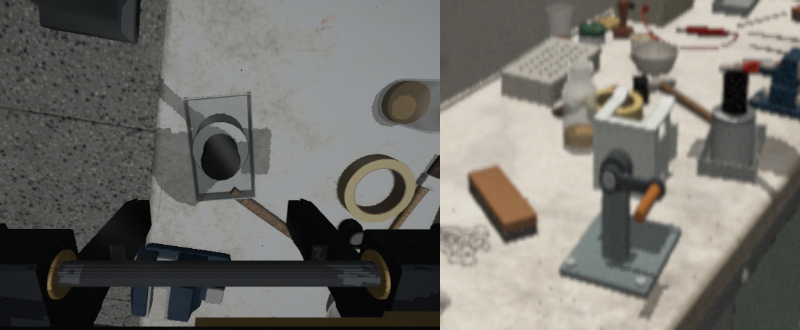

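The tin stands upright in the tray with its cap top at 0.1137 (0.114 expected). The cradle is empty and back at angle 0, and the bystanders haven't moved.

```bash
python3 -c "
from bench import robot
s=robot.read_state(); print(s['time_s'],s['dq'],s['contact_force']); print(robot.close_job())"
```

```text
33.55 [ 0.04294597  0.0143598  -0.39331586  0.11443711  0.17396691 -0.04650519] [ 0.07183486 -0.44919619  0.33944   ]
the job is handed in; nothing more can be done
None
```

The job is done and handed in at 33.6 s, with the gripper clear and touching nothing.

- **Into the cradle:** I gripped the tin by its cap, carried it upright over the stand and slid it in until it pressed on the back plate with about 10 N.
- **Turning over:** I swung the crank to the far stop, where the handle took about 15 N and the cradle's plate was level within 1°. It stayed there for about 2 s.
- **Swinging back:** I swung the crank to the start stop at about 18 N. The handle was back exactly where it began and the fork was level.
- **Into the tray:** I slid the tin out and set it upright in the tray.

**Last checks:**
- The cap top was at 113.7 mm (114 mm expected).
- The tin stood about 1 mm from the middle between the tray's long walls.
- The oil bottle and stone were where they started. I did not re-check the oiler at the end, but nothing went near it.

**Things that were off:**
- On the swing back, the tool lagged about 7 mm and tilted about 1° near the top of the arc. The handle shifted a few millimetres in the pinch, with forces under 15 N there, and I finished the arc in smaller steps.
- The tin had moved 3.7 mm sideways in the pocket's play, so I re-centred it before sliding it out.

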